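Lock a board test fixture with its quarter-turn toggle key

ROBOT

A 6-joint arm with a two-finger parallel gripper is mounted at the origin on a cart in front of the work surface, level with it; the furniture and walls round the work are solid. World frame = base frame: x ahead of the robot, y to its left, z up, the work surface at z = 0. Lengths are in m, angles in rad, forces in N, time in s.
With the tool pointing down it reaches from about 0.35 to 0.975 m from the base axis. Payload 4.9 kg.
Tool frame: the origin (TCP) lies at the very end of the fingers, on their centre line; the grasp point (between the pads) lies manip.grip_point_offset behind it (manip.grip_point_offset is the distance from the TCP to the grasp point, in m); z points along the fingers, y is the line along which they close (so a half turn about z gives the same grasp; the last joint's range is limited). The gripper opens to 85 mm and grips with 20 to 120 N. Pads are 22 mm wide; open, the fingers measure 114 mm over their backs; the gripper's body (76 mm by 85 mm) begins 54 mm behind the grasp point. The pads swing forward as they close: fully open they stand 13 mm farther back than shut.
Start: joints at [1.175, 0.053, 1.613, -0, 1.476, -0.119], TCP at [0.171, 0.601, 0.231] pointing down, gripper open.
Joint ranges: [-3.01, 3.01], [-1.01, 2.22], [0.06, 2.58], [-1.02, 4.17], [0.09, 2.62], [-3.14, 3.14]. Speed limits (rad/s): [2.57, 2.57, 3.14, 3.14, 3.14, 3.14].

INTERFACE

Orientations are given as a unit quaternion [w, x, y, z].
In Python, from plant import manip gives the robot as it stands.
- The arm moves only by the shell command python3 -m crank 'ROWS' [OPENING]. ROWS is JSON, a list of rows, each an object of numbers: "x", "y", "z": the shift along the tool's x, y, z in cm; "turn": the turn about the tool's z in rad. In form: [{"x": .., "y": .., "z": .., "turn": ..}, ...]. A call has 1 to 5 rows; each row shifts and turns the commanded pose from where the row before left it, along the tool's axes as they then stand; what a row does not reach is not made up. A row lasts 1/10 s, in which the tool goes at most 50 mm and 8.59 degrees, less where a joint would pass 70% of its speed; a pose out of reach is approached as far as the arm can. A call with a gripper value outside its range is refused whole. OPENING is the opening in per cent of the stroke, from 0 (shut) to 100 (fully open), set as the call begins (- or left out, the last holds). The fingers move at their own pace and stop on an object; the grip force is fixed at half the most. Time passes only in rows, so rows that do not move let the fingers close. It gives the time, the measured TCP pose, the force, the opening and the grip force at its end, in the units of the state.
- manip.state(): the state, without advancing time (a new reading comes with each control period).
- manip.grab_frame(name): name is "side" or "top"; returns (picture, depth): 420x560x3 uint8, red, green, blue; 420x560 float32, m along the optical axis (not along the pixel's ray), 0 where there is no reading.
- manip.camera_model(name): a dict with "mtx" (3x3 intrinsics, pixels), "k1" (the pictures are not rectified: a ray, as slopes to the right and down, at radius r is drawn at 1 + k1 r^2 times it, then the intrinsics apply), "world_to_cam" (4x4, takes a point from world to camera coordinates). Camera axes: x right, y down, z forward; pixel columns grow to the right and rows downward; lengths in m; the calibration is good to about 2 mm. A picture is of the moment at which its call begins. camera_model takes no time and is no camera call.
- manip.job_done(): hands the job in; it is judged then, once.
The state is a dict: "time": time; "joint_pos": joint angles; "joint_vel": joint speeds; "joint_efforts": joint torques, N m; "tool_pos": TCP position; "tool_rot": TCP orientation; "contact_force": force on the tool from outside, world axes, zero at the start; "ft_torque": the same for the moment, N m; "gripper_width": opening from 0.0 (shut) to 1.0 (fully open); "grasp_force": force on a finger pad.
Only numpy, scipy, OpenCV 4.12 (cv2) and the standard library are available. Lean on these libraries where they do the work, as an engineer would, in place of code of your own. Each camera call takes 0.05 s, during which the arm holds its last target. There are 200 camera calls.

TASK

Get the board clamped in the test fixture: swing the blue gate fully down, then take the orange toggle key from its stand, put its cross pin down through the slots of the gate and the latch, press it in against its spring and give it a quarter turn, so that the pin springs up into the groove across the slot and holds the gate shut. Let go of the key, and leave the meter, the tin, the cutters and the relay where they are.

Things in the scene. Friction and masses are not known exactly. Their poses are not given: they have to be found in the camera images.
- fixture: Board test fixture fixed to the bench: black base 165 x 104 x 12 mm (85 mm in front of the origin to 80 mm behind), green board in a grey nest (below the shut gate), aluminium latch bridge 46 x 46 mm, 54 mm high, centred 55 mm in front (-x), two hinge posts 65 mm high 65 mm behind. Origin: on the bench, under its middle. x points from latch to hinge, away from the robot to within 0.25 rad; z up.
- latch (a point): Slot centre at the underside of the latch's 5 mm top plate, 49 mm above the bench; axes as the fixture's. Slot 27 mm along x, 11 mm along y, 37 mm free below. A flared groove (11 mm wide, 3.5 mm deep) crosses it under the plate along y. With its centre 3.5 mm below this point the pin is up in the groove; from 7.5 mm below on it is free to turn, either way. Shut gate's top: 10 mm above this point.
- hinge (a point): middle of the gate's hinge axis, 56.5 mm above the bench, 120 mm from the slot's centre; axes as the fixture's; the gate turns about its y axis.
- gate_plate (a joint): Angle of the blue gate, rad: 0 = fully down (level on the latch, its stop), grows as the front end swings up and back, to 1.5. Starts at 0.7 to 1.2. A stiff hinge keeps it where it is left; about 1 N at its front end moves it: push with closed fingers on the upper face, along the arc about the hinge.
- gate_front (a point): On the gate's upper face near its front edge (13 mm in front of this point), 142 mm from the hinge axis, mid-width: push here. Gate: 5 mm plate, upper face 2.5 mm above the hinge axis when shut, 66 mm wide with a window, 46 mm wide in front; its slot 29 x 13 mm lies over the latch slot when shut. x along the gate to the hinge, z out of its upper face.
- key_stand: round black parking stand fixed to the bench, 62 mm across its foot, 24 mm high, with a hole 30 mm across from above in which the key stands. Origin: centre of its underside.
- key: Loose toggle key, 66 mm high, 0.1 kg, upright in the stand. Origin: bottom of its axis; z up the shaft; x along both cross pin and wing (ends alike). Cross pin 26 mm long, 7 mm thick, round ends, at the bottom; 8 mm shaft; sprung steel collar 36 mm across, 13 to 22 mm up, on which it stands; orange wing 46 mm long, 12 mm thick, 34 to 66 mm up. Keep fingertips above 33 mm: the collar slides up.
- key_pin (a point): middle of the key's cross pin, on its axis, 3.5 mm above its bottom; axes as the key's.
- key_wing (a point): place to grip, on the key's axis, 54 mm above its bottom, 12 mm below the wing's top; axes as the key's.
- collar (a joint): Travel of the key's sprung collar up towards the wing, m: 0 = relaxed (2 N preload), 0.010 = stop (5.6 N). With the relaxed collar on the shut gate the pin is still inside the slots; pressed in about 8 mm or more the pin can turn; 4 mm is left with the pin up in the groove.
- meter: red multimeter lying on its back, 138 x 66 x 39 mm, loose, not to be disturbed. Origin: centre of its underside.
- tin: shallow open metal tin of screws, 60 mm across, 20 mm high, loose, not to be disturbed. Origin: centre of its underside.
- cutters: side cutters with red handles, 130 x 52 x 11 mm, loose, not to be disturbed. Origin: centre of the underside.
- relay: small clear-covered plug-in relay, 22 x 28 x 38 mm, loose, not to be disturbed. Origin: centre of its underside.
Things that resemble listed ones, but are neither listed nor needed, are in the scene too. Leave any yellow look-alike of the key alone.

How it is judged:
On the way, in this order (a step that is already met when the one before it is completed fails the run):
1. the gate is fully down (within 0.03 rad) (value of joint gate_plate below 0.03 rad), for 0.1 s.
2. with the gate still down, the key's pin has passed through both slots lengthwise (its centre more than 3.5 mm below the latch plate, within 0.4 rad of the slot) (value of joint gate_plate below 0.03 rad and z of key_pin in the frame of latch below -0.0035 m and horizontal distance between key_pin and latch below 0.006 m and angle between the x axis of key and the x axis of latch, either way round below 0.4 rad), for 0.04 s.
At the end, for the whole second after the job is handed in: Gate fully down (within 0.03 rad); key upright in the latch, released and at rest, pin within 5 mm of the slot's centre, crosswise to the slot within 0.3 rad and up in the groove (pin centre 2.2 to 5.8 mm below the latch plate), its collar still pressed in by more than 2.2 mm (value of joint gate_plate below 0.03 rad and horizontal distance between key_pin and latch below 0.005 m and z of key_pin in the frame of latch between -0.0058 and -0.0022 m and angle between the x axis of key and the y axis of latch, either way round below 0.3 rad and value of joint collar above 0.0022 m and angle between key's own z axis and vertical below 0.12 rad and linear speed of key below 0.02 m/s and contact force between key and the arm below 0.1 N); the robot touches nothing.
It fails at once if the meter was moved more than 20 mm (distance of meter from where it was at the start of the episode above 0.02 m).
It fails at once if the tin was moved more than 20 mm (distance of tin from where it was at the start of the episode above 0.02 m).
It fails at once if the cutters were moved more than 20 mm (distance of cutters from where it was at the start of the episode above 0.02 m).
It fails at once if the relay was moved more than 20 mm (distance of relay from where it was at the start of the episode above 0.02 m).
It also fails if it takes over 53 s, if anything falls off the work surface, if the arm or the gripper's body presses on something with over 40 N, if the wrist force passes 120 N, or if a joint passes its speed limit or range.

## Working session

There is one attempt and no reset: what is moved stays moved. The work goes in short steps, Python scripts to look and compute and a shell command to move; the robot and the scene stay as the last step left them, time stands still between calls to the robot, and variables do not carry over. Pictures are saved under pics/ and viewed, at most 10 in all, crops included, and the job is handed in when it is done.

```bash
ls; mkdir -p pics; python3 - <<'E'
from plant import manip
import numpy as np,cv2
np.set_printoptions(precision=4,suppress=True)
print(manip.grip_point_offset); print(manip.state())
for n in("side","top"):
    p,d=manip.grab_frame(n); cv2.imwrite(f"pics/{n}0.png",p[:,:,::-1]); np.savez(f"{n}0.npz",p=p,d=d); m=manip.camera_model(n); print(n,m)
E
```

```text
pics
0.0187
{'time': 0.0, 'joint_pos': array([ 1.175 ,  0.0533,  1.6143, -0.    ,  1.476 , -0.119 ]), 'joint_vel': array([ 0.0016,  0.0019, -0.0033, -0.0014, -0.005 ,  0.0012]), 'joint_efforts': array([  0.0002, -39.3683, -37.0178,  -0.0001,   0.0071,  -0.    ]), 'tool_pos': array([0.1706, 0.6006, 0.2301]), 'tool_rot': array([-0.0003,  0.138 ,  0.9904, -0.001 ]), 'contact_force': array([-0.1007,  0.1715,  1.0484]), 'ft_torque': array([ 0.0073, -0.0187, -0.0015]), 'grasp_force': 0.0, 'gripper_width': 0.9975415437781159}
side {'mtx': array([[472.9744,   0.    , 285.9629],
       [  0.    , 472.9744, 212.7503],
       [  0.    ,   0.    ,   1.    ]]), 'k1': -0.08096875348204403, 'world_to_cam': array([[-0.867 , -0.4984, -0.0049,  0.4001],
       [-0.3012,  0.5318, -0.7915,  0.3163],
       [ 0.3971, -0.6847, -0.6111,  0.7581],
       [ 0.    ,  0.    ,  0.    ,  1.    ]])}
top {'mtx': array([[475.2124,   0.    , 273.9019],
       [  0.    , 475.2124, 222.3271],
       [  0.    ,   0.    ,   1.    ]]), 'k1': -0.04141615965651576, 'world_to_cam': array([[ 0.0136, -0.9995, -0.0281, -0.1847],
       [-0.997 , -0.0115, -0.0765,  0.5695],
       [ 0.0761,  0.029 , -0.9967,  1.0636],
       [ 0.    ,  0.    ,  0.    ,  1.    ]])}
```

View pics/side0.png

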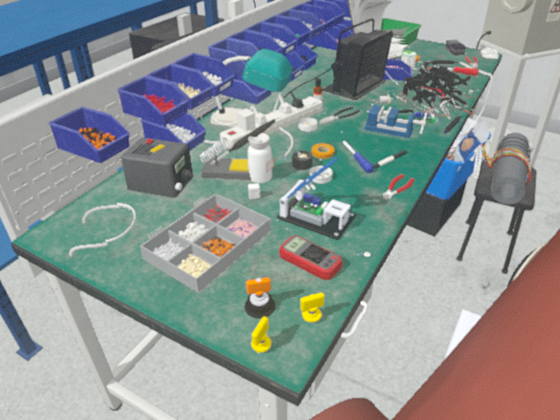

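View pics/top0.png

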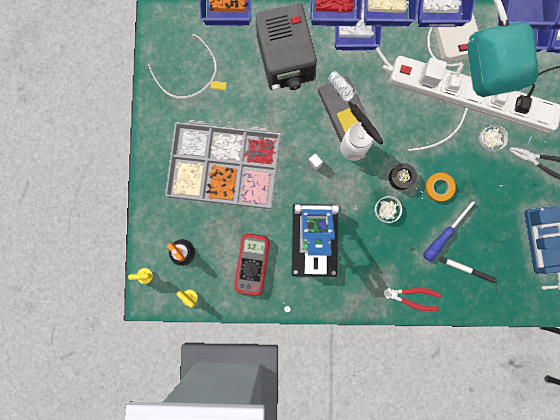

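```bash
cat > h.py <<'E'
import numpy as np,cv2
from plant import manip
np.set_printoptions(precision=4,suppress=True)
CM={n:manip.camera_model(n) for n in("side","top")}
def ray(n,uv):
    c=CM[n];M=c["mtx"];D=np.array([c["k1"],0,0,0,0.])
    s=cv2.undistortPoints(np.array(uv,float).reshape(-1,1,2),M,D).reshape(-1,2)
    R=c["world_to_cam"][:3,:3];t=c["world_to_cam"][:3,3]
    return -R.T@t,np.c_[s,np.ones(len(s))]@R
def plane(n,uv,z):
    o,d=ray(n,uv);return o+d*((z-o[2])/d[:,2])[:,None]
def depth(n,uv,d):
    o,r=ray(n,uv);return o+r*np.asarray(d).reshape(-1,1)
def tri(uvt,uvs):
    (o1,d1),(o2,d2)=ray("top",uvt),ray("side",uvs);d1,d2=d1[0],d2[0]
    s=np.linalg.lstsq(np.c_[d1,-d2],o2-o1,rcond=None)[0]
    a,b=o1+s[0]*d1,o2+s[1]*d2
    return (a+b)/2,np.linalg.norm(a-b)
def proj(n,P):
    c=CM[n];T=c["world_to_cam"]
    return cv2.projectPoints(np.array(P,float).reshape(-1,1,3),cv2.Rodrigues(T[:3,:3])[0],T[:3,3],c["mtx"],np.array([c["k1"],0,0,0,0.]))[0].reshape(-1,2)
def cloud(n,d,mask):
    v,u=np.nonzero(mask&(d>0));return depth(n,np.c_[u,v],d[v,u])
def mask(p,lo,hi,roi):
    h=cv2.cvtColor(p,cv2.COLOR_RGB2HSV);m=cv2.inRange(h,lo,hi)>0
    r=np.zeros_like(m);u0,v0,u1,v1=roi;r[v0:v1,u0:u1]=1;return m&r
def grab(n,tag):
    p,d=manip.grab_frame(n);np.savez(f"{n}{tag}.npz",p=p,d=d);return p,d
E
python3 - <<'E'
from h import *
out=[]
T=np.load("top0.npz");S=np.load("side0.npz")
a=cv2.resize(T["p"][195:285,285:350],None,fx=6,fy=6,interpolation=cv2.INTER_CUBIC)
b=cv2.resize(S["p"][155:245,265:365],None,fx=4,fy=4,interpolation=cv2.INTER_CUBIC)
c=cv2.resize(S["p"][265:355,235:335],None,fx=4,fy=4,interpolation=cv2.INTER_CUBIC) 
im=np.zeros((600,800,3),np.uint8);im[:540,:390]=a;im[:300,395:795]=b[:300];im[300:,395:795]=c[:300]
cv2.imwrite("pics/z.png",im[:,:,::-1])
for n,D,roi in(("top",T,(160,235,200,270)),("side",S,(240,270,280,310))):
    m=mask(D["p"],(4,150,120),(17,255,255),roi);v,u=np.nonzero(m);print(n,len(u),u.mean(),v.mean(),u.min(),u.max(),v.min(),v.max())
    P=cloud(n,D["d"],m);print(P.mean(0),P.min(0),P.max(0))
print(plane("top",[[316,263]],.05),plane("top",[[180,252]],0.06))
E
```

```text
top 128 176.015625 251.484375 167 184 243 260
[0.5017 0.0334 0.0699] [0.483  0.0174 0.002 ] [0.522  0.071  0.0818]
side 243 258.238683127572 286.85185185185185 246 269 278 294
[0.4978 0.0414 0.0613] [ 0.4815 -0.002   0.0012] [0.5585 0.0553 0.0774]
[[ 0.4809 -0.2721  0.05  ]] [[0.5008 0.0268 0.06  ]]
```

View pics/z.png

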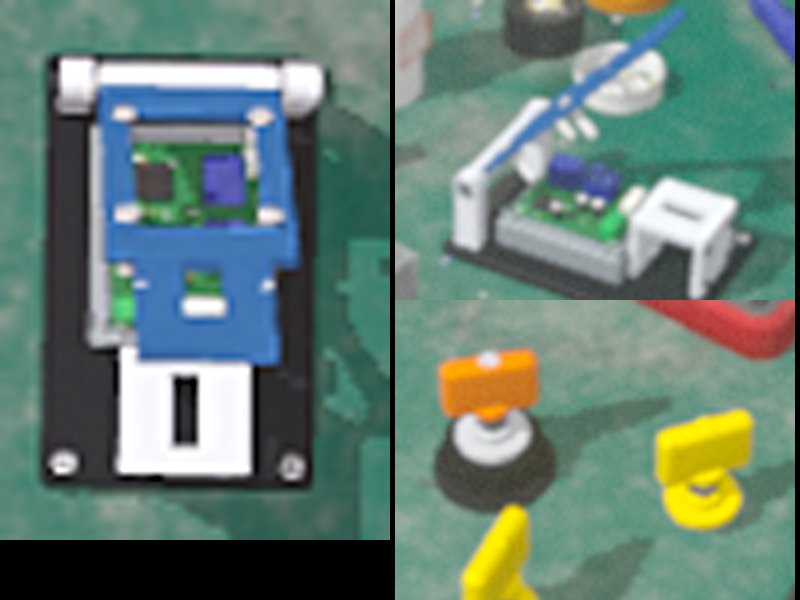

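```bash
python3 - <<'E'
from h import *
T=np.load("top0.npz");S=np.load("side0.npz")
def slot(n,D,roi):
    g=cv2.cvtColor(D["p"],cv2.COLOR_RGB2GRAY).astype(float);u0,v0,u1,v1=roi;c=g[v0:v1,u0:u1]
    hi=np.percentile(c,80);w=np.clip(hi-20-c,0,None)/hi;v,u=np.mgrid[v0:v1,u0:u1]
    uc=(w*u).sum()/w.sum();vc=(w*v).sum()/w.sum();C=np.cov(np.c_[u.ravel(),v.ravel()].T,aweights=w.ravel());ev=np.linalg.eigh(C)[1][:,1]
    return np.array([uc,vc]),ev
ct,et=slot("top",T,(309,256,323,272));cs,es=slot("side",S,(329,203,347,214))
print(ct,et,cs,es);print("slot tri",tri(ct,cs),plane("top",[ct],.054),plane("side",[cs],.054))
for n,c,e in(("top",ct,et),("side",cs,es)):
    P=plane(n,[c-4*e,c+4*e],.054);d=P[1]-P[0];print("yaw",np.arctan(d[1]/d[0]))
# latch top white
g=T["p"].min(2)>190;r=np.zeros_like(g);r[254:275,303:329]=1;m=(g&r).astype(np.uint8);m=cv2.morphologyEx(m,cv2.MORPH_CLOSE,np.ones((9,9)));
k=max(cv2.findContours(m,0,1)[0],key=cv2.contourArea);print("latch rect",cv2.minAreaRect(k))
Pl=cloud("top",T["d"],g&r);print("latch depth z",np.median(Pl,0))
# gate
for n,D,roi in(("top",T,(295,205,340,258)),("side",S,(285,155,340,202))):
    m=mask(D["p"],(100,150,100),(115,255,255),roi)
    P=cloud(n,D["d"],m);P=P[P[:,2]>.055];print(n,"gate",len(P),P.min(0),P.max(0))
    A=np.c_[P[:,:2],np.ones(len(P))]
    for _ in range(4):
        s=np.linalg.lstsq(A,P[:,2],rcond=None)[0];q=abs(A@s-P[:,2])<.006;A,P=A[q],P[q]
    print(len(P),s,"angle",np.arctan(np.hypot(*s[:2])),"dir",np.arctan2(s[1],s[0]))
    v,u=np.nonzero(m);print("px",u.min(),u.max(),v.min(),v.max())
# key
for n,D,roi in(("top",T,(160,235,200,270)),("side",S,(240,270,280,310))):
    m=mask(D["p"],(4,150,120),(17,255,255),roi);P=cloud(n,D["d"],m);Q=P[P[:,2]>.068]
    print(n,"key",len(Q),np.median(Q[:,2]),np.percentile(Q[:,2],95),Q.mean(0));w,V=np.linalg.eigh(np.cov(Q[:,:2].T));print(w**.5,np.arctan(V[1,1]/V[0,1]))
    k=max(cv2.findContours(m.astype(np.uint8),0,1)[0],key=cv2.contourArea);b=cv2.boxPoints(cv2.minAreaRect(k));print(b.tolist());print(plane(n,b,.077 if n=="top" else .061))
# stand black
h=T["p"].max(2)<60
r=np.zeros_like(h);r[235:272,160:202]=1;v,u=np.nonzero(h&r);(c,rad)=cv2.minEnclosingCircle(np.c_[u,v].astype(np.float32));print("stand",c,rad,plane("top",[c],.012))
E
```

```text
[315.4053 262.8202] [-0.0042  1.    ] [338.4889 208.1933] [-0.9958 -0.0919]
slot tri (array([ 0.4789, -0.272 ,  0.0482]), np.float64(0.005179877645160716)) [[ 0.4813 -0.2706  0.054 ]] [[ 0.4736 -0.2659  0.054 ]]
yaw 0.0033524184897170853
yaw 0.36205884105479924
latch rect ((315.5, 263.5), (19.0, 21.0), 90.0)
latch depth z [ 0.4768 -0.2697  0.0539]
top gate 718 [ 0.4976 -0.3032  0.0619] [ 0.5968 -0.2375  0.1772]
716 [-1.1329  0.009   0.7431] angle 0.8476322888888327 dir 3.1336410011101927
px 301 334 210 255
side gate 88 [ 0.4969 -0.2945  0.0916] [ 0.5711 -0.2339  0.1748]
88 [-1.1205  0.0201  0.7365] angle 0.8422414020037885 dir 3.1236292793189206
px 296 336 157 189
top key 97 0.07598078387480967 0.0792185584156965 [0.5015 0.0337 0.0756]
[0.0035 0.0143] 0.7355411706358064
[[165.586181640625, 246.03445434570312], [172.22756958007812, 240.13101196289062], [186.8482666015625, 256.57928466796875], [180.20687866210938, 262.48272705078125]]
[[0.5131 0.0549 0.077 ]
 [0.5261 0.0407 0.077 ]
 [0.491  0.0078 0.077 ]
 [0.4781 0.0219 0.077 ]]
side key 69 0.07142021090218353 0.07652856794867997 [0.4975 0.0401 0.0721]
[0.0033 0.0125] 0.7329136937844951
[[245.64634704589844, 279.81707763671875], [268.8049011230469, 277.243896484375], [270.54876708984375, 292.93902587890625], [247.39022827148438, 295.51220703125]]
[[0.5288 0.0375 0.061 ]
 [0.4938 0.0096 0.061 ]
 [0.4697 0.0428 0.061 ]
 [0.5036 0.0695 0.061 ]]
stand (181.5553436279297, 251.89114379882812) 12.898913383483887 [[0.5017 0.0341 0.012 ]]
```

```bash
R='x'; python3 -m crank '[{"z":-1,"turn":0.143},{"z":-1,"turn":0.143},{"z":-1,"turn":0.143},{"z":-1,"turn":0.143},{"z":-1,"turn":0.143}]' 0
python3 -m crank '[{"turn":0.143},{"turn":0.143},{"turn":0.143},{"turn":0.143},{"turn":0.143}]'
python3 -m crank '[{"turn":0.143},{"turn":0.143},{"turn":0.143},{"turn":0.143},{"turn":0.143}]'
python3 -m crank '[{"turn":0.143},{"turn":0.143},{"turn":0.143},{"turn":0.143},{"turn":0.143}]'
python3 -m crank '[{"x":4},{"x":4},{"x":4},{"x":4},{"x":4}]'
```

```text
schema error: expected keys x, y, z, turn
schema error: expected keys x, y, z, turn
schema error: expected keys x, y, z, turn
schema error: expected keys x, y, z, turn
schema error: expected keys x, y, z, turn
```

All keys are required in each row.

```bash
python3 -m crank '[{"x":0,"y":0,"z":-1,"turn":0.143},{"x":0,"y":0,"z":-1,"turn":0.143},{"x":0,"y":0,"z":-1,"turn":0.143},{"x":0,"y":0,"z":-1,"turn":0.143},{"x":0,"y":0,"z":-1,"turn":0.143}]' 0
python3 -m crank '[{"x":0,"y":0,"z":0,"turn":0.143},{"x":0,"y":0,"z":0,"turn":0.143},{"x":0,"y":0,"z":0,"turn":0.143},{"x":0,"y":0,"z":0,"turn":0.143},{"x":0,"y":0,"z":0,"turn":0.143}]'
python3 -m crank '[{"x":0,"y":0,"z":0,"turn":0.143},{"x":0,"y":0,"z":0,"turn":0.143},{"x":0,"y":0,"z":0,"turn":0.143},{"x":0,"y":0,"z":0,"turn":0.143},{"x":0,"y":0,"z":0,"turn":0.143}]'
python3 -m crank '[{"x":0,"y":0,"z":0,"turn":0.143},{"x":0,"y":0,"z":0,"turn":0.143},{"x":0,"y":0,"z":0,"turn":0.143},{"x":0,"y":0,"z":0,"turn":0.143},{"x":0,"y":0,"z":0,"turn":0.143}]'
python3 -m crank '[{"x":4,"y":0,"z":0,"turn":0},{"x":4,"y":0,"z":0,"turn":0},{"x":4,"y":0,"z":0,"turn":0},{"x":4,"y":0,"z":0,"turn":0},{"x":4,"y":0,"z":0,"turn":0}]'
```

```text
time: 0.6
tool_pos: [0.1707, 0.6009, 0.2809]
tool_rot: [0.0, 0.478, 0.878, -0.001]
contact_force: [-1.3, 0.2, 0.2]
gripper_width: 0.143
grasp_force: 0.0
time: 1.1
tool_pos: [0.1707, 0.6009, 0.2805]
tool_rot: [0.0, 0.755, 0.655, -0.001]
contact_force: [-0.4, -0.4, 0.2]
gripper_width: 0.002
grasp_force: 0.0
time: 1.6
tool_pos: [0.1707, 0.6009, 0.2805]
tool_rot: [0.0, 0.937, 0.349, -0.0]
contact_force: [-0.5, -0.3, -0.4]
gripper_width: 0.003
grasp_force: 0.0
time: 2.1
tool_pos: [0.1707, 0.6009, 0.2805]
tool_rot: [0.001, 1.0, -0.001, -0.0]
contact_force: [0.2, 0.5, -0.5]
gripper_width: 0.003
grasp_force: 0.0
time: 2.6
tool_pos: [0.3722, 0.6018, 0.2805]
tool_rot: [0.0, 1.0, 0.002, -0.0]
contact_force: [0.3, 0.6, 0.6]
gripper_width: 0.002
grasp_force: 0.0
```

```bash
python3 -m crank '[{"x":3.26,"y":3.6,"z":0,"turn":0},{"x":3.26,"y":3.6,"z":0,"turn":0},{"x":3.26,"y":3.6,"z":0,"turn":0},{"x":3.26,"y":3.6,"z":0,"turn":0},{"x":3.26,"y":3.6,"z":0,"turn":0}]'
python3 -m crank '[{"x":0,"y":4.6,"z":0,"turn":0},{"x":0,"y":4.6,"z":0,"turn":0},{"x":0,"y":4.6,"z":0,"turn":0},{"x":0,"y":4.6,"z":0,"turn":0},{"x":0,"y":4.6,"z":0,"turn":0}]'
python3 -m crank '[{"x":0,"y":4.6,"z":0,"turn":0},{"x":0,"y":4.6,"z":0,"turn":0},{"x":0,"y":4.6,"z":0,"turn":0},{"x":0,"y":4.6,"z":0,"turn":0},{"x":0,"y":4.6,"z":0,"turn":0}]'
python3 -m crank '[{"x":0,"y":4.6,"z":0,"turn":0},{"x":0,"y":4.6,"z":0,"turn":0},{"x":0,"y":4.6,"z":0,"turn":0},{"x":0,"y":4.6,"z":0,"turn":0},{"x":0,"y":4.6,"z":0,"turn":0}]'
```

```text
time: 3.1
tool_pos: [0.5355, 0.4212, 0.2806]
tool_rot: [0.0, 1.0, 0.002, -0.0]
contact_force: [-0.0, 0.7, 0.5]
gripper_width: 0.002
grasp_force: 0.0
time: 3.6
tool_pos: [0.5352, 0.1911, 0.2807]
tool_rot: [0.0, 1.0, 0.003, -0.0]
contact_force: [0.8, 1.1, -0.3]
gripper_width: -0.002
grasp_force: 0.0
time: 4.1
tool_pos: [0.5362, -0.0388, 0.2809]
tool_rot: [-0.0, 1.0, 0.002, -0.0]
contact_force: [0.5, 0.1, -1.0]
gripper_width: -0.003
grasp_force: 0.0
time: 4.6
tool_pos: [0.5374, -0.2688, 0.2807]
tool_rot: [-0.0, 1.0, 0.002, -0.0]
contact_force: [0.2, 0.3, -0.1]
gripper_width: -0.0
grasp_force: 0.0
```

```bash
python3 -m crank '[{"x":-0.66,"y":0,"z":3.69,"turn":0},{"x":-0.66,"y":0,"z":3.69,"turn":0},{"x":-0.66,"y":0,"z":3.69,"turn":0},{"x":-1.18,"y":0,"z":1.56,"turn":0},{"x":-1.18,"y":0,"z":1.56,"turn":0}]'
python3 -m crank '[{"x":-0.7,"y":0,"z":1.24,"turn":0},{"x":-0.7,"y":0,"z":1.24,"turn":0},{"x":-0.45,"y":0,"z":1.34,"turn":0},{"x":-0.45,"y":0,"z":1.34,"turn":0},{"x":-0.2,"y":0,"z":1.0,"turn":0}]'
```

```text
time: 5.1
tool_pos: [0.4934, -0.2665, 0.137]
tool_rot: [-0.001, 1.0, 0.002, -0.001]
contact_force: [1.6, -0.4, 0.4]
gripper_width: -0.001
grasp_force: 0.3
time: 5.6
tool_pos: [0.4691, -0.2673, 0.0766]
tool_rot: [-0.0, 1.0, 0.002, -0.0]
contact_force: [0.8, 0.3, 0.7]
gripper_width: 0.001
grasp_force: 0.3
```

```bash
python3 -m crank '[{"x":0,"y":0,"z":0.6,"turn":0},{"x":0,"y":0,"z":0.6,"turn":0},{"x":0,"y":0,"z":0.4,"turn":0}]'
python3 -m crank '[{"x":0,"y":0,"z":0.2,"turn":0},{"x":0,"y":0,"z":0.2,"turn":0}]'
```

```text
time: 5.9
tool_pos: [0.4697, -0.2674, 0.0615]
tool_rot: [0.0, 1.0, 0.002, -0.0]
contact_force: [-1.5, -0.1, 0.2]
gripper_width: 0.004
grasp_force: 0.2
time: 6.1
tool_pos: [0.4698, -0.2675, 0.0587]
tool_rot: [-0.0, 1.0, 0.002, -0.0]
contact_force: [-4.8, 2.9, 12.6]
gripper_width: -0.003
grasp_force: 6.4
```

```bash
python3 -m crank '[{"x":0,"y":0,"z":0,"turn":0},{"x":0,"y":0,"z":-2,"turn":0},{"x":0,"y":0,"z":-4,"turn":0},{"x":0,"y":0,"z":-4,"turn":0},{"x":0,"y":0,"z":-4,"turn":0}]'
python3 -m crank '[{"x":0.6,"y":-4.3,"z":0,"turn":0},{"x":0.6,"y":-4.3,"z":0,"turn":0},{"x":0.6,"y":-4.3,"z":0,"turn":0},{"x":0.6,"y":-4.3,"z":0,"turn":0},{"x":0.6,"y":-4.3,"z":0,"turn":0}]' 100
python3 -m crank '[{"x":0,"y":-4.3,"z":0,"turn":0},{"x":0,"y":-4.4,"z":0,"turn":0},{"x":0,"y":0,"z":0,"turn":-0.146},{"x":0,"y":0,"z":0,"turn":-0.146},{"x":0,"y":0,"z":0,"turn":-0.146}]'
python3 -m crank '[{"x":0,"y":0,"z":0,"turn":-0.146},{"x":0,"y":0,"z":0,"turn":-0.146},{"x":0,"y":0,"z":0,"turn":0}]'
python3 - <<'E'
from h import *
p,d=grab("top",1);q,e=grab("side",1)
a=cv2.resize(p[195:285,150:350],None,fx=4,fy=4,interpolation=cv2.INTER_CUBIC)
b=cv2.resize(q[180:320,230:370],None,fx=1.7,fy=1.7,interpolation=cv2.INTER_CUBIC)
im=np.zeros((600,800,3),np.uint8);im[:360]=a;im[361:361+238,:238]=b
b=cv2.resize(q[180:240,280:360],None,fx=3.9,fy=3.9,interpolation=cv2.INTER_CUBIC);im[361:361+234,300:612]=b
cv2.imwrite("pics/z1.png",im[:,:,::-1])
E
```

```text
time: 6.6
tool_pos: [0.4696, -0.2673, 0.1995]
tool_rot: [0.0, 1.0, 0.002, 0.0]
contact_force: [0.6, -0.6, 0.3]
gripper_width: 0.002
grasp_force: 0.0
time: 7.1
tool_pos: [0.4988, -0.0506, 0.1984]
tool_rot: [0.0, 1.0, 0.002, 0.001]
contact_force: [0.3, 0.6, 0.4]
gripper_width: 0.849
grasp_force: 0.0
time: 7.6
tool_pos: [0.4983, 0.0355, 0.1982]
tool_rot: [0.0, 0.975, 0.223, 0.0]
contact_force: [0.2, 0.7, 0.2]
gripper_width: 0.997
grasp_force: 0.0
time: 7.9
tool_pos: [0.4983, 0.0349, 0.1981]
tool_rot: [0.0, 0.933, 0.359, 0.0]
contact_force: [0.0, 0.4, 0.2]
gripper_width: 1.002
grasp_force: 0.0
```

View pics/z1.png

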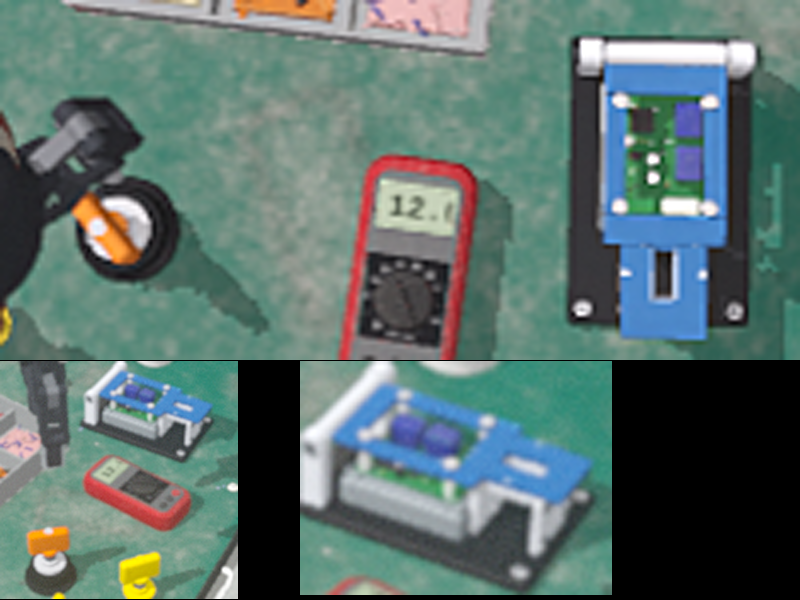

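```bash
python3 -m crank '[{"x":0.15,"y":0.13,"z":0,"turn":0},{"x":0,"y":0,"z":0,"turn":0},{"x":0,"y":0,"z":4,"turn":0},{"x":0,"y":0,"z":4,"turn":0},{"x":0,"y":0,"z":3,"turn":0}]' 45
python3 -m crank '[{"x":0,"y":0,"z":2,"turn":0},{"x":0,"y":0,"z":1,"turn":0},{"x":0,"y":0,"z":1,"turn":0},{"x":0,"y":0,"z":0,"turn":0}]'
python3 -m crank '[{"x":0,"y":0,"z":0,"turn":0},{"x":0,"y":0,"z":0,"turn":0},{"x":0,"y":0,"z":0,"turn":0},{"x":0,"y":0,"z":0,"turn":0},{"x":0,"y":0,"z":0,"turn":0}]' 0
```

```text
time: 8.5
tool_pos: [0.4992, 0.0348, 0.0856]
tool_rot: [-0.0, 0.933, 0.359, -0.001]
contact_force: [-0.5, 0.3, -0.1]
gripper_width: 0.445
grasp_force: 0.0
time: 8.9
tool_pos: [0.4997, 0.0348, 0.0472]
tool_rot: [-0.0, 0.933, 0.359, -0.001]
contact_force: [0.5, -0.2, 0.5]
gripper_width: 0.452
grasp_force: 0.0
time: 9.4
tool_pos: [0.5011, 0.0347, 0.0487]
tool_rot: [0.001, 0.933, 0.359, 0.001]
contact_force: [1.6, -0.9, 2.1]
gripper_width: 0.128
grasp_force: 61.0
```

```bash
python3 -m crank '[{"x":0,"y":0,"z":-2,"turn":0},{"x":0,"y":0,"z":-4,"turn":0},{"x":0,"y":0,"z":-4,"turn":0},{"x":0,"y":0,"z":-4,"turn":0},{"x":0,"y":0,"z":0,"turn":0.147}]'
python3 -m crank '[{"x":0,"y":0,"z":0,"turn":0.147},{"x":0,"y":0,"z":0,"turn":0.147},{"x":0,"y":0,"z":0,"turn":0.147},{"x":0,"y":0,"z":0,"turn":0.147},{"x":0,"y":0,"z":0,"turn":0}]'
python3 - <<'E'
from h import *
for n in CM: print(n,"cam at",ray(n,[[280,210]])[0])
for n in("top","side"):
    D=np.load(n+"1.npz");roi=(298,200,336,285) if n=="top" else (285,183,355,222)
    m=mask(D["p"],(98,120,60),(118,255,255),roi);v,u=np.nonzero(m);P=plane(n,np.c_[u,v],.059)
    # keep only front tongue
    f=(P[:,0]<.498)&(P[:,0]>.43);F=P[f];print(n,len(F),"tongue x",np.sort(F[:,0])[:3],F[:,1].min(),F[:,1].max())
    rows=[]
    for x in np.arange(.46,.495,.005):
        y=F[abs(F[:,0]-x)<.004][:,1];rows.append((x,y.min(),y.max(),(y.min()+y.max())/2))
    print(np.array(rows))
    z=cloud(n,D["d"],m);print("depth z",np.median(z,0))
D=np.load("top1.npz");g=cv2.cvtColor(D["p"],cv2.COLOR_RGB2HSV)
sub=D["p"][248:282,302:330].astype(int)
print("B-chan-based sat rows");print(g[252:282,313:318,1].T);print(g[252:282,313:318,2].T)
print(g[262,302:332,1],g[262,302:332,2])
S=np.load("side1.npz");print(S["p"][200:216,325:352].min(2))
E
```

```text
time: 9.9
tool_pos: [0.5035, 0.0346, 0.1949]
tool_rot: [0.002, 0.958, 0.288, 0.005]
contact_force: [0.4, -0.8, -0.7]
gripper_width: 0.128
grasp_force: 60.6
time: 10.4
tool_pos: [0.4995, 0.0348, 0.1871]
tool_rot: [-0.0, 1.0, 0.0, -0.001]
contact_force: [0.3, -0.4, -0.9]
gripper_width: 0.127
grasp_force: 60.7
side cam at [0.1411 0.5503 0.7156]
top cam at [ 0.4893 -0.209   1.0984]
top 411 tongue x [0.4462 0.4462 0.4462] -0.3018988748124841 -0.2387930454663163
[[ 0.46   -0.2934 -0.2478 -0.2706]
 [ 0.465  -0.2934 -0.2478 -0.2706]
 [ 0.47   -0.2934 -0.2477 -0.2706]
 [ 0.475  -0.2933 -0.2477 -0.2705]
 [ 0.48   -0.2933 -0.2477 -0.2705]
 [ 0.485  -0.2933 -0.2476 -0.2704]
 [ 0.49   -0.2933 -0.2475 -0.2704]]
depth z [ 0.5074 -0.274   0.0587]
side 263 tongue x [0.4413 0.4418 0.4423] -0.296925028438064 -0.23264614295184882
[[ 0.46   -0.2915 -0.2427 -0.2671]
 [ 0.465  -0.2915 -0.2427 -0.2671]
 [ 0.47   -0.2916 -0.2428 -0.2672]
 [ 0.475  -0.2916 -0.2428 -0.2672]
 [ 0.48   -0.2894 -0.2451 -0.2672]
 [ 0.485  -0.2894 -0.2428 -0.2661]
 [ 0.49   -0.2932 -0.2428 -0.268 ]]
depth z [ 0.5194 -0.2735  0.0572
[... 2630 characters left out ...]
  81  75  78  74  76]
 [ 76  90  98 107  92  75  85 124 133 102  79  71  65  72  76  81  87  85
   75  74  70  71  72  78  71  71  68]
 [106 133 158 171 166 135 125 120 116  84  67  72  71  73  75  76  75  73
   68  76  76  75  75  74  71  66  60]
 [143 167 176 198 207 204 194 169 143 119  95  65  64  72  68  76  71  72
   62  76  78  74  73  70  65  78  79]
 [174 169 173 187 198 207 212 207 202 192 167 138 123 101  85  69  75  70
   73  71  74  72  72  69  84 124 138]
 [195 178 171 175 177 184 193 192 196 209 208 205 198 177 153 127 102  84
   71  67  68  62  74  77 106 144 164]
 [203 181 170 169 168 171 160 139 139 164 181 205 210 207 207 201 183 143
   92  73  69  76  93 118 108 119 133]]
```

```bash
python3 - <<'E'
from h import *
print("front edge+35mm",plane("top",[[315.5,279.0]],.059)[0]+[.035,0,0])
a=plane("top",[[315.5,268.65]],.054)[0];b=plane("top",[[315.5,257.25]],.054)[0];print(a,b,(a+b)/2,b-a)
# frame 0, bare latch slot
D=np.load("top0.npz");g=cv2.cvtColor(D["p"],cv2.COLOR_RGB2GRAY)
print(g[252:278,313:319].T); print(g[262,300:332])
# base plate outline (black, z=.012) in frame 1
m=(np.load("top1.npz")["p"].max(2)<75);r=np.zeros_like(m);r[200:282,288:342]=1
k=max(cv2.findContours(cv2.morphologyEx((m&r).astype(np.uint8),cv2.MORPH_CLOSE,np.ones((3,3))),0,1)[0],key=cv2.contourArea);rc=cv2.minAreaRect(k);print(rc)
P=plane("top",cv2.boxPoints(rc),.012);print(P,P.mean(0))
E
```

```text
front edge+35mm [ 0.4813 -0.2708  0.059 ]
[ 0.4686 -0.2709  0.054 ] [ 0.4935 -0.2707  0.054 ] [ 0.481  -0.2708  0.054 ] [0.0249 0.0002 0.    ]
[[109 100  95 191 255 207 205 212 213 212 211 211 211 211 210 207 202 217
  255 251 255 255  97  23  55 100]
 [109 101  96 192 255 146   0  14  22  29  29  29  29  29  28  23  41 174
  255 252 255 255  95  23  55 101]
 [109 102  96 192 255 173  17  35  38  45  50  51  49  50  49  43  56 182
  255 251 255 255  95  23  56 102]
 [108 102  95 192 255 171  15  33  36  35  40  48  47  48  47  41  55 182
  255 250 255 255  96  24  53 100]
 [109 102  96 191 255 158   0   7  14  31  31  42  41  41  41  36  53 177
  255 250 255 255  95  24  52  97]
 [109 103 103 189 255 244 245 251 252 252 251 251 251 251 251 249 243 243
  255 249 255 255  95  26  54  99]]
[ 54  55  54  45  62 248 255 252 250 248 249 252 255 211  29  50  40  31
 251 255 253 251 248 249 252 255 209  17  39  44  44  44]
((298.0, 240.0), (12.0, 72.0), 0.0)
[[ 0.4504 -0.2202  0.012 ]
 [ 0.615  -0.2184  0.012 ]
 [ 0.6153 -0.2459  0.012 ]
 [ 0.4508 -0.2474  0.012 ]] [ 0.5329 -0.233   0.012 ]
```

```bash
python3 -m crank '[{"x":-0.3,"y":3.8,"z":0,"turn":0},{"x":-0.3,"y":3.8,"z":0,"turn":0},{"x":-0.3,"y":3.8,"z":0,"turn":0},{"x":-0.3,"y":3.8,"z":0,"turn":0},{"x":-0.3,"y":3.8,"z":0,"turn":0}]'
python3 -m crank '[{"x":-0.35,"y":3.8,"z":0,"turn":0},{"x":0,"y":3.8,"z":0,"turn":0},{"x":0,"y":3.95,"z":0,"turn":0},{"x":0,"y":0,"z":2.6,"turn":0},{"x":0,"y":0,"z":2.6,"turn":0}]'
python3 -m crank '[{"x":0,"y":0,"z":0,"turn":0},{"x":0,"y":0,"z":0,"turn":0}]'
python3 - <<'E'
from h import *
q,e=grab("side",2);p,d=grab("top",2)
im=np.zeros((600,800,3),np.uint8);im[:,:500]=cv2.resize(q[155:227,300:360],None,fx=8.34,fy=8.34,interpolation=cv2.INTER_CUBIC)[:600,:500]
im[:360,505:795]=cv2.resize(p[215:287,287:345],None,fx=5,fy=5,interpolation=cv2.INTER_CUBIC)[:360,:290]
cv2.imwrite("pics/z2.png",im[:,:,::-1]); print(manip.state()["tool_pos"],manip.state()["tool_rot"])
E
```

```text
time: 10.9
tool_pos: [0.4844, -0.1565, 0.1875]
tool_rot: [-0.0, 1.0, 0.002, -0.0]
contact_force: [0.6, -0.2, -0.9]
gripper_width: 0.129
grasp_force: 60.5
time: 11.4
tool_pos: [0.4817, -0.2724, 0.1359]
tool_rot: [0.001, 1.0, 0.001, 0.001]
contact_force: [-0.4, 0.6, -1.3]
gripper_width: 0.129
grasp_force: 60.8
time: 11.6
tool_pos: [0.4811, -0.2703, 0.1353]
tool_rot: [-0.001, 1.0, 0.001, -0.001]
contact_force: [-0.1, 0.5, -0.9]
gripper_width: 0.128
grasp_force: 60.7
[ 0.4824 -0.271   0.1375] [0.0007 1.     0.0006 0.001 ]
```

View pics/z2.png

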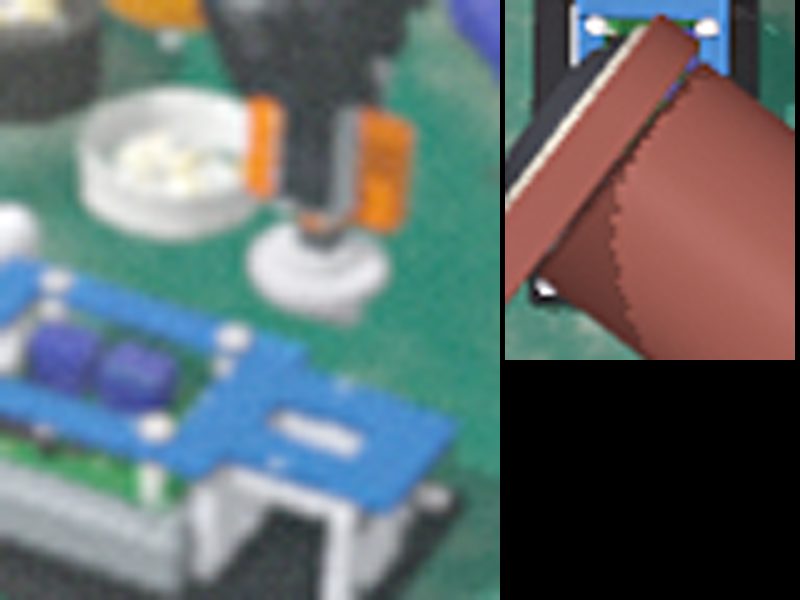

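```bash
python3 - <<'E'
from h import *
S=np.load("side2.npz");f=lambda U,V:[(U+.5)/8.34-.5+300,(V+.5)/8.34-.5+155]
print("collar view",plane("side",[f(318.5,265)],.1155))
m=mask(S["p"],(4,120,90),(20,255,255),(322,160,356,186));v,u=np.nonzero(m)
print("wing u",u.min(),u.max());
for r in range(166,184):
    x=u[v==r]; print(r,x.min() if len(x) else None,x.max() if len(x) else None,end="; ")
h=cv2.cvtColor(S["p"],cv2.COLOR_RGB2HSV);print(h[172,324:356,0],h[172,324:356,1])
# collar mask: bright low saturation
g=(S["p"].min(2)>120);r=np.zeros_like(g);r[180:194,328:348]=1;vv,uu=np.nonzero(g&r);print("collar",uu.min(),uu.max(),vv.min(),vv.max(),uu.mean(),vv.mean());print(plane("side",[[uu.mean(),vv.mean()],[(uu.min()+uu.max())/2,(vv.min()+vv.max())/2]],.1155))
print("front mid+35",plane("side",[f(417,470)],.059)+[.035,0,0],"slot",plane("side",[f(316,433)],.059))
# tongue line fits: blue mask edges in .059 plane
w=mask(S["p"],(98,120,60),(118,255,255),(320,195,362,225));v,u=np.nonzero(w);P=plane("side",np.c_[u,v],.059);T=P[(P[:,0]<.47)]
print(len(T),T[:,1].min(),T[:,1].max(),T[:,0].min())
area=.02*.046; c=T.mean(0);print("tongue centroid of x<.47",c, "=> front edge", 2*c[0]-.47)
# expected pixels from robot frame of axis at collar
print(proj("side",[[.4812,-.2705,.1155],[.4812+.023,-.2705,.151],[.4812-.023,-.2705,.151]]))
E
```

```text
collar view [[ 0.4784 -0.2631  0.1155]]
wing u 329 348
166 None None; 167 330 332; 168 330 344; 169 330 347; 170 330 348; 171 330 348; 172 330 348; 173 330 348; 174 330 348; 175 329 348; 176 330 348; 177 330 348; 178 343 347; 179 343 347; 180 343 347; 181 343 347; 182 345 346; 183 None None; [ 48  48  60  78   0   6  12  15  11  10   0 103  96 107  80 100  96  97
   5   9  13  14  14  15  13  18  80  84  83  83  84  82] [  6   6   6   5   1  45 148 194 129  74   0  37  32  21  31  25  10  16
  22 119 186 205 203 207 175  74 113 164 140 147 141 136]
collar 328 346 180 193 337.32941176470587 186.45882352941177
[[ 0.479  -0.2621  0.1155]
 [ 0.4795 -0.2616  0.1155]]
front mid+35 [[ 0.4798 -0.2629  0.059 ]] slot [[ 0.476  -0.2645  0.059 ]]
135 -0.2903042920541 -0.24159362374652094 0.4417584577907791
tongue centroid of x<.47 [ 0.4552 -0.2661  0.059 ] => front edge 0.44035379316224665
[[337.9977 184.3522]
 [329.576  168.2798]
 [348.5457 173.8508]]
```

```bash
python3 - <<'E'
from h import *
f=lambda U,V:np.array([(U+.5)/8.34-.5+300,(V+.5)/8.34-.5+155])
x,y=.4812,-.2707
print("corner R",proj("side",[[x-.035,y-.023,.059]]),f(457,430));print("corner B",proj("side",[[x-.035,y+.023,.059]]),f(378,510))
print("slot",proj("side",[[x,y,.059]]),f(316,433))
S=np.load("side2.npz")["p"];S1=np.load("side1.npz")["p"]
h=cv2.cvtColor(S,cv2.COLOR_RGB2HSV)
w=((h[...,0]>98)&(h[...,0]<118)&(h[...,1]>100)).astype(np.uint8)
r=np.zeros_like(w);r[195:222,322:362]=1;w&=r
k=max(cv2.findContours(w,0,1)[0],key=cv2.contourArea);print(cv2.approxPolyDP(k,1.5,True).reshape(-1,2).tolist())
H=(1-w)*r;H[:201]=0;H[212:]=0;H[:,:328]=0;H[:,347:]=0
n,l,s,c=cv2.connectedComponentsWithStats(H.astype(np.uint8));print(s,c)
# project slot outlines for predicted centroid of gate slot upper edge minus far wall
E
```

```text
corner R [[354.3481 203.727 ]] [354.3561 206.1187]
corner B [[346.261  214.2673]] [344.8837 215.711 ]
slot [[336.5334 204.4308]] [337.4496 206.4784]
[[322, 205], [323, 212], [325, 210], [332, 210], [344, 216], [354, 206], [343, 201], [341, 202], [332, 195]]
[[     0      0    560    420 235151]
 [   341    201      1      1      1]
 [   344    201      3      1      3]
 [   332    204     12      6     39]
 [   328    210      6      2      6]] [[279.488  209.5006]
 [341.     201.    ]
 [345.     201.    ]
 [337.5385 206.4359]
 [330.5    210.8333]]
```

```bash
python3 -m crank '[{"x":0,"y":0,"z":1.5,"turn":0},{"x":0,"y":0,"z":1.5,"turn":0},{"x":0,"y":0,"z":0.5,"turn":0},{"x":0,"y":0,"z":0,"turn":0}]'
python3 -m crank '[{"x":0,"y":0,"z":0.3,"turn":0},{"x":0,"y":0,"z":0,"turn":0}]'
python3 -m crank '[{"x":0,"y":0,"z":0.3,"turn":0},{"x":0,"y":0,"z":0,"turn":0}]'
```

```text
time: 12.1
tool_pos: [0.4805, -0.2698, 0.0987]
tool_rot: [-0.001, 1.0, 0.0, -0.001]
contact_force: [0.6, 0.2, -0.6]
gripper_width: 0.129
grasp_force: 60.7
time: 12.3
tool_pos: [0.4816, -0.2707, 0.0978]
tool_rot: [0.0, 1.0, -0.0, 0.0]
contact_force: [0.4, -0.7, -1.4]
gripper_width: 0.13
grasp_force: 60.7
time: 12.5
tool_pos: [0.4822, -0.2712, 0.0958]
tool_rot: [0.001, 1.0, -0.0, 0.001]
contact_force: [0.2, -0.3, 2.3]
gripper_width: 0.13
grasp_force: 61.3
```

```bash
python3 -m crank '[{"x":0,"y":0,"z":0,"turn":0},{"x":0,"y":0,"z":0,"turn":0}]'; python3 -m crank '[{"x":0,"y":0,"z":0.1,"turn":0},{"x":0,"y":0,"z":0,"turn":0}]'; python3 -c "
from plant import manip
s=manip.state();print(s['tool_pos'],s['contact_force'],s['ft_torque'])"
```

```text
time: 12.7
tool_pos: [0.4821, -0.2712, 0.0957]
tool_rot: [0.001, 1.0, -0.0, 0.001]
contact_force: [0.2, 0.2, 4.1]
gripper_width: 0.126
grasp_force: 61.4
time: 12.9
tool_pos: [0.4823, -0.2712, 0.0953]
tool_rot: [0.001, 1.0, -0.0, 0.001]
contact_force: [-0.8, -0.4, 6.8]
gripper_width: 0.131
grasp_force: 62.0
[ 0.48227968 -0.27124687  0.09528413] [-0.78227386 -0.3650315   6.84468576] [0.07641862 0.0966998  0.04478401]
```

```bash
cat > t.py <<'E'
from plant import manip
s=manip.state();print("TORQ",s['tool_pos'].round(4),s['contact_force'].round(2),s['ft_torque'].round(4))
E
python3 -m crank '[{"x":0,"y":0,"z":-0.4,"turn":0},{"x":0,"y":0,"z":0,"turn":0}]' | grep time; python3 t.py;python3 -m crank '[{"x":0,"y":0,"z":0,"turn":0}]' | grep time; python3 t.py;python3 -m crank '[{"x":0,"y":0,"z":0,"turn":0}]' | grep time; python3 t.py
python3 -m crank '[{"x":0,"y":0,"z":0.4,"turn":0},{"x":0,"y":0,"z":0.1,"turn":0}]' | grep time; python3 t.py;python3 -m crank '[{"x":0,"y":0,"z":0,"turn":0}]' | grep time; python3 t.py;python3 -m crank '[{"x":0,"y":0,"z":0,"turn":0}]' | grep time; python3 t.py
```

```text
time: 13.1
TORQ [ 0.4814 -0.2705  0.0976] [ 0.36 -0.54 -1.08] [-0.0522  0.0162 -0.0156]
time: 13.2
TORQ [ 0.4811 -0.2703  0.0971] [-0.01 -0.01 -1.41] [-0.0047 -0.0149 -0.0063]
time: 13.3
TORQ [ 0.481  -0.2703  0.097 ] [ 0.48  0.82 -1.42] [-0.0299 -0.0074 -0.0188]
time: 13.5
TORQ [ 0.4808 -0.2708  0.0926] [-3.69  0.51  2.12] [-0.0736  0.6835 -0.0169]
time: 13.6
TORQ [ 0.4806 -0.2706  0.092 ] [-2.99 -0.21 -1.45] [-0.1767  0.6139 -0.1324]
time: 13.7
TORQ [ 0.4807 -0.2705  0.0919] [-2.74 -0.82 -1.94] [-0.261   0.7023  0.0025]
```

```bash
python3 -m crank '[{"x":-0.05,"y":0,"z":0,"turn":0},{"x":0,"y":0,"z":0,"turn":0}]' | grep time; python3 t.py; python3 -m crank '[{"x":-0.05,"y":0,"z":0,"turn":0},{"x":0,"y":0,"z":0,"turn":0}]' | grep time; python3 t.py; python3 -m crank '[{"x":0,"y":0,"z":0.2,"turn":0},{"x":0,"y":0,"z":0,"turn":0}]' | grep time; python3 t.py
```

```text
time: 13.9
TORQ [ 0.4805 -0.2704  0.0922] [-2.2   0.1  -2.35] [-0.1586  0.5521  0.0227]
time: 14.1
TORQ [ 0.4805 -0.2704  0.0926] [-2.08  0.3  -1.32] [0.0428 0.4731 0.0079]
time: 14.3
TORQ [ 0.4805 -0.2709  0.0908] [-2.98 -1.74 -1.99] [-0.1898  0.5245 -0.0217]
```

```bash
python3 -m crank '[{"x":-0.1,"y":0,"z":0,"turn":0},{"x":0,"y":0,"z":0,"turn":0}]' | grep time; python3 t.py; python3 -m crank '[{"x":0,"y":0,"z":0.3,"turn":0},{"x":0,"y":0,"z":0,"turn":0}]' | grep time; python3 t.py; python3 -m crank '[{"x":0,"y":0,"z":0.2,"turn":0},{"x":0,"y":0,"z":0,"turn":0}]' | grep time; python3 t.py
```

```text
time: 14.5
TORQ [ 0.4801 -0.2708  0.0911] [-0.03  0.03 -0.34] [0.0465 0.1077 0.017 ]
time: 14.7
TORQ [ 0.4798 -0.2706  0.0876] [ 0.81  0.14 -1.7 ] [-0.0655  0.0139 -0.0271]
time: 14.9
TORQ [ 0.4796 -0.2706  0.0855] [ 0.73 -0.59 -0.7 ] [ 0.0333 -0.026  -0.0215]
```

```bash
python3 -m crank '[{"x":0,"y":0,"z":0.25,"turn":0},{"x":0,"y":0,"z":0.25,"turn":0},{"x":0,"y":0,"z":0,"turn":0}]' | grep time; python3 t.py; python3 -m crank '[{"x":0,"y":0,"z":0.2,"turn":0},{"x":0,"y":0,"z":0.2,"turn":0},{"x":0,"y":0,"z":0,"turn":0}]' | grep time; python3 t.py
```

```text
time: 15.2
TORQ [ 0.4799 -0.2709  0.0811] [-1.55  1.11  2.13] [ 0.0946 -0.0208  0.0127]
time: 15.5
TORQ [ 0.4798 -0.2709  0.077 ] [-0.27  0.54  4.33] [ 0.0542 -0.0414  0.0435]
```

```bash
python3 -m crank '[{"x":0,"y":0,"z":0.1,"turn":0},{"x":0,"y":0,"z":0,"turn":0}]' | grep time; python3 t.py; python3 -m crank '[{"x":0,"y":0,"z":0.1,"turn":0},{"x":0,"y":0,"z":0,"turn":0}]' | grep time; python3 t.py
```

```text
time: 15.7
TORQ [ 0.4798 -0.2709  0.0761] [0.27 0.42 3.78] [ 0.1044 -0.0577 -0.0489]
time: 15.9
TORQ [ 0.4798 -0.2709  0.075 ] [ 0.83 -0.33  4.66] [ 0.1318 -0.1252 -0.0015]
```

```bash
python3 -m crank '[{"x":0,"y":0,"z":0.05,"turn":-0.1},{"x":0,"y":0,"z":0,"turn":-0.1},{"x":0,"y":0,"z":0,"turn":-0.1}]'; python3 t.py; python3 -m crank '[{"x":0,"y":0,"z":0,"turn":-0.127},{"x":0,"y":0,"z":0,"turn":-0.127}]'; python3 t.py
```

```text
time: 16.2
tool_pos: [0.4798, -0.2713, 0.0748]
tool_rot: [0.001, 0.988, 0.151, 0.0]
contact_force: [-0.0, -0.1, 4.3]
gripper_width: 0.131
grasp_force: 61.5
TORQ [ 0.4798 -0.2713  0.0748] [-0.05 -0.11  4.29] [-0.1095 -0.0627 -0.0169]
time: 16.4
tool_pos: [0.48, -0.2713, 0.0748]
tool_rot: [0.001, 0.961, 0.276, 0.0]
contact_force: [0.3, -1.1, 4.7]
gripper_width: 0.127
grasp_force: 61.5
TORQ [ 0.48   -0.2713  0.0748] [ 0.26 -1.06  4.71] [-0.0942 -0.148  -0.0455]
```

```bash
python3 -m crank '[{"x":0,"y":0,"z":0,"turn":-0.127},{"x":0,"y":0,"z":0,"turn":-0.127},{"x":0,"y":0,"z":0,"turn":-0.127},{"x":0,"y":0,"z":0,"turn":-0.127}]'|grep time; python3 t.py; python3 -m crank '[{"x":0,"y":0,"z":0,"turn":-0.127},{"x":0,"y":0,"z":0,"turn":-0.127},{"x":0,"y":0,"z":0,"turn":-0.127},{"x":0,"y":0,"z":0,"turn":-0.127},{"x":0,"y":0,"z":0,"turn":0}]'; python3 t.py
```

```text
time: 16.8
TORQ [ 0.4801 -0.2713  0.0749] [ 0.55 -0.63  4.21] [-0.0235 -0.2091 -0.0026]
time: 17.3
tool_pos: [0.4801, -0.2711, 0.0748]
tool_rot: [0.001, 0.708, 0.707, 0.0]
contact_force: [1.0, -1.0, 5.4]
gripper_width: 0.128
grasp_force: 61.5
TORQ [ 0.4801 -0.2711  0.0748] [ 0.95 -1.    5.4 ] [ 0.0096 -0.228  -0.0121]
```

```bash
python3 -m crank '[{"x":0,"y":0,"z":-0.2,"turn":0},{"x":0,"y":0,"z":-0.2,"turn":0},{"x":0,"y":0,"z":0,"turn":0}]'|grep time; python3 t.py; python3 -m crank '[{"x":0,"y":0,"z":-0.1,"turn":0},{"x":0,"y":0,"z":0,"turn":0}]'; python3 t.py
```

```text
time: 17.6
TORQ [ 0.4799 -0.271   0.0788] [ 1.63 -0.75  2.38] [-0.2036 -0.4396 -0.0217]
time: 17.8
tool_pos: [0.4795, -0.2708, 0.0793]
tool_rot: [0.0, 0.708, 0.707, -0.0]
contact_force: [1.7, -1.6, 3.0]
gripper_width: 0.129
grasp_force: 61.3
TORQ [ 0.4795 -0.2708  0.0793] [ 1.72 -1.58  3.03] [-0.1726 -0.3398 -0.0207]
```

```bash
python3 -m crank '[{"x":0,"y":0,"z":0,"turn":0},{"x":0,"y":0,"z":0,"turn":0},{"x":0,"y":0,"z":0,"turn":0},{"x":0,"y":0,"z":0,"turn":0}]' 50|grep -E "time|width|force"; python3 -m crank '[{"x":0,"y":0,"z":-2,"turn":0},{"x":0,"y":0,"z":-4,"turn":0},{"x":0,"y":0,"z":-4,"turn":0},{"x":0,"y":0,"z":-4,"turn":0},{"x":0,"y":0,"z":-4,"turn":0}]'|grep pos;
python3 -m crank '[{"x":4,"y":0,"z":0,"turn":0},{"x":4,"y":0,"z":0,"turn":0},{"x":4,"y":0,"z":0,"turn":0},{"x":4,"y":0,"z":0,"turn":0},{"x":4,"y":0,"z":0,"turn":0}]'|grep pos
python3 -m crank '[{"x":4,"y":0,"z":0,"turn":0},{"x":4,"y":0,"z":0,"turn":0},{"x":0,"y":0,"z":0,"turn":0}]'|grep pos
python3 - <<'E'
from h import *
p,d=grab("top",3);q,e=grab("side",3)
im=np.zeros((600,800,3),np.uint8);im[:,:400]=cv2.resize(p[195:285,287:347],(400,600),interpolation=cv2.INTER_CUBIC)
im[:,400:]=cv2.resize(q[150:240,300:360],(400,600),interpolation=cv2.INTER_CUBIC)
cv2.imwrite("pics/z3.png",im[:,:,::-1])
m=mask(p,(4,150,120),(17,255,255),(295,240,340,285));P=cloud("top",d,m);Q=P[P[:,2]>.09]
print("wing top z",np.percentile(P[:,2],[50,90]),Q.mean(0));w,V=np.linalg.eigh(np.cov(Q[:,:2].T));print(w**.5,np.arctan2(V[1,1],V[0,1]))
k=max(cv2.findContours(m.astype(np.uint8),0,1)[0],key=cv2.contourArea);print(plane("top",cv2.boxPoints(cv2.minAreaRect(k)),.108).mean(0))
E
```

```text
time: 18.2
contact_force: [0.2, 0.2, 0.3]
gripper_width: 0.501
grasp_force: 0.0
tool_pos: [0.4791, -0.2704, 0.2606]
tool_pos: [0.4792, -0.0692, 0.2591]
tool_pos: [0.4792, 0.013, 0.2591]
wing top z [0.1068 0.1095] [ 0.4801 -0.2693  0.107 ]
[0.0032 0.0139] 1.5309984488495
[ 0.4803 -0.2686  0.108 ]
```

View pics/z3.png

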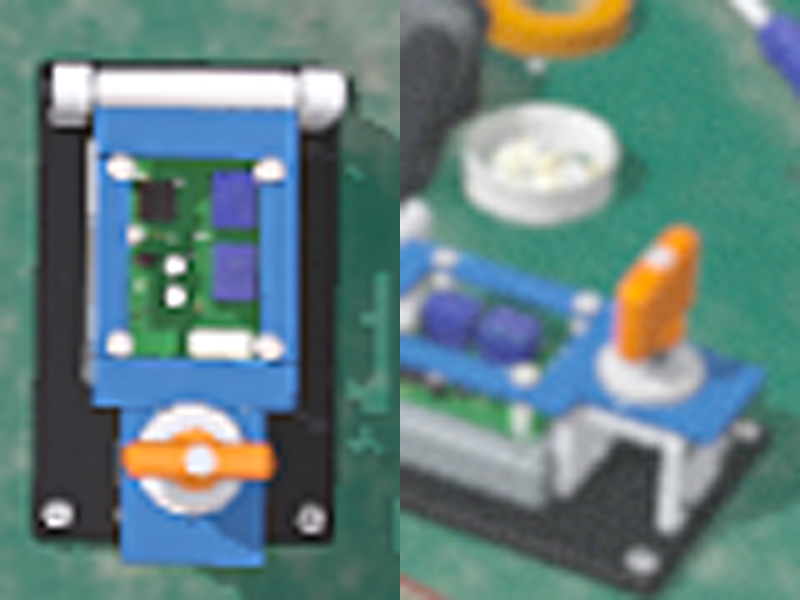

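The key stands upright at top-crop (200,460), crosswise to the slot, with its collar on the level gate. The wing top measures about 0.107 m, against 0.108 m expected with the pin in the groove. The arm is clear, so I am handing in.

```bash
python3 -c "
from plant import manip
print(manip.job_done())"
```

```text
the job is handed in; nothing more can be done
None
```

The gate is fully down and the key's pin is through both slots, turned crosswise and sprung up into the groove; the key is released, the arm is clear, and the job is handed in (no verdict came back, and I did not measure the meter, tin, cutters or relay afterwards).

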